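# Erect a fold-flat storage case, pack the small ceramics and close it

## Robot

A 7-joint arm with a two-finger parallel gripper is mounted at the origin on the work surface. World frame = base frame: x ahead of the robot, y to its left, z up, the work surface at z = 0. Lengths are in m, angles in rad, forces in N, time in s.
With the tool pointing down it reaches from about 0.4 to 0.85 m from the base axis. Payload 6.9 kg.
Tool frame: the origin (TCP) lies midway between the tips of the shut fingers; the grasp point (between the pads) lies behind it (ctrl.pinch_z is the z of the grasp point in the tool frame, in m); z points along the fingers, y is the line along which they close (so a half turn about z gives the same grasp; the last joint's range is limited). The gripper opens to 85 mm and grips with 20 to 120 N. Pads are 22 mm wide; open, the fingers measure 114 mm over their backs; the gripper's body (76 mm by 85 mm) begins 54 mm behind the grasp point. The pads swing forward as they close: fully open they stand 13 mm farther back than shut.
Start: joints at [-1.004, 0.507, -0.238, 1.5, 0.126, 1.149, -0.155], TCP at [0.278, 0.56, 0.231] pointing down, gripper open.
Joint ranges: [-3.08, 3.08], [-0.24, 2.05], [-1.43, 1.35], [0, 2.5], [-1.52, 4.66], [0.17, 1.96], [-2.89, 2.89]. Speed limits (rad/s): [2.39, 2.39, 3.14, 3.14, 3.14, 3.14, 3.14].

## Interface

Orientations are given as a unit quaternion [w, x, y, z].
In Python, from station import ctrl, get_state, vision, ticket, models gives the robot as it stands. Calls block until the motion is done:
- ctrl.movep(position, orientation): joint-space move of the TCP to a pose.
- ctrl.movel(position, frame=None, max_speed=0.15): straight line of the TCP; frame=None keeps the orientation; max_speed is the mean speed in m/s.
- ctrl.set_joints(angles): joint-space move.
- ctrl.ungrasp() and ctrl.close_gripper(force=None): open the fingers fully, or close them until they stop; force is the grip in N (None keeps the last).
- ctrl.pause(seconds).
- ctrl.ik(position, orientation): joint angles nearest the present ones, or None.
- get_state(): the state.
- vision.grab_frame(name): name is "scene" or "top"; returns (picture, depth): 384x512x3 uint8, blue, green, red; 384x512 float32, m along the optical axis (not along the pixel's ray), 0 where there is no reading.
- vision.camera_info(name): a dict with "mtx" (3x3 intrinsics, pixels), "R" (3x3) and "t" (3): a world point X has camera coordinates R X + t. Camera axes: x right, y down, z forward; pixel columns grow to the right and rows downward; lengths in m; the calibration is good to about 2 mm. A picture is of the moment at which its call begins. camera_info takes no time and is no camera call.
A pose or a line that the arm cannot do raises ctrl.Unreachable and nothing moves.
- ticket.close_job(): hands the job in; it is judged then, once.
Trained networks look in the newest picture that a camera, given by its name, has taken for a name from the list of things; names that differ only in an ending like _2 or _b are one class to them, and where a whole thing is asked for, a point or a joint stands for the part that bears it (a point fixed in the world has none). Each returns a list of dicts, best first, with "p" (0 to 1); they miss things now and then, are a little off and sometimes report something else, mostly with a low value. They report only what shows in the picture. A call takes as long as a camera call.
- models.recognise(camera, target): "point" ([column, row] in pixels, amid what is visible of it).
- models.masks_of(camera, target): "mask" (384x512 bool, what is visible of it) and "point" ([column, row] in pixels, amid what is visible of it).
The state is a dict: "time": time; "qpos": joint angles; "qd": joint speeds; "tau": joint torques, N m; "tcp_pos": TCP position; "eef_rot": TCP orientation; "contact_force": force on the tool from outside, world axes, zero at the start; "wrist_torque": the same for the moment, N m; "width": finger opening in m; "gripper_force": force on a finger pad.
Only numpy, scipy, OpenCV 4.12 (cv2) and the standard library are available. Lean on these libraries where they do the work, as an engineer would, in place of code of your own. Each camera call takes 0.05 s, during which the arm holds its last target. There are 200 camera calls.

## Task

First set up the fold-flat case on the restorer's bench by folding its three loose walls fully upright, with its lid left open. Then stand every small white ceramic jar and lidded pot from the bench upright on the floor of the case, and last fold the lid fully shut over them. Leave the sponge and the big capped glaze jar where they are.

Things in the scene. Friction and masses are not known exactly. Their poses are not given: they have to be found in the camera images.
- case: Fold-flat storage case of stiff card, fixed to the bench; base 160 (x) x 150 (y) x 6 mm, white lined. Origin: centre of the base's underside, on the table. The +y wall is fixed (outer face at y = 80 mm, top 61 mm up) and bears the lid; the -x, +x, -y walls fold, hinge lines at x = -85, x = 85, y = -80 mm (their outer faces when raised). Inside, erected: 160 x 150 mm, 55 mm deep.
- wall_near (a joint): Folding wall of the case, on the case's -x side, nearest the robot: card 5 mm thick, 61 mm tall, 150 mm long, hinged at table level along the base's -x edge. Value is its angle: 0 = flat outwards on the table, 1.571 (stop) = upright. Begins partly raised and stays where it is left (stiff crease, 1 to 2 N at its free edge).
- wall_near_edge (a point): Middle of the free edge of wall_near (mid-thickness), 61 mm from its hinge line.
- wall_far (a joint): Folding wall of the case, on the case's +x side, farthest from the robot: card 5 mm thick, 61 mm tall, 150 mm long, hinged at table level along the base's +x edge. Value is its angle: 0 = flat outwards on the table, 1.571 (stop) = upright. Begins partly raised and stays where it is left (stiff crease, 1 to 2 N at its free edge).
- wall_far_edge (a point): Middle of the free edge of wall_far (mid-thickness), 61 mm from its hinge line.
- wall_side (a joint): Folding wall of the case, on the case's -y side, facing the lid's hinge: card 5 mm thick, 61 mm tall, 170 mm long, hinged at table level along the base's -y edge. Value is its angle: 0 = flat outwards on the table, 1.571 (stop) = upright. Begins partly raised and stays where it is left (stiff crease, 1 to 2 N at its free edge).
- wall_side_edge (a point): Middle of the free edge of wall_side (mid-thickness), 61 mm from its hinge line.
- lid (a joint): Lid of the case, card 5 mm thick, 170 (along the case's x) x 160 mm, hinged on the fixed wall's top: hinge line along x at y = 80 mm, 61 mm above the table. Value is its angle: 0 (stop) = shut, level over the case; 1.571 = upright; begins leaning outwards past upright (stop 2.6) and stays where it is left (stiff crease, 1 to 2 N at its free edge).
- lid_edge (a point): Middle of the free edge of the lid (mid-thickness), 160 mm from its hinge line.
- jar_a: Low white ceramic jar with a blue waist and a blue disc on its flat top, 28 mm tall, 40 mm across foot and rim, 37 mm across its straight waist (8 to 20 mm up), 80 g. Origin: centre of its underside; z up its axis. May be absent.
- jar_b: Low white ceramic jar with a blue waist and a blue disc on its flat top, 28 mm tall, 40 mm across foot and rim, 37 mm across its straight waist (8 to 20 mm up), 80 g. Origin: centre of its underside; z up its axis. May be absent.
- pot_a: Low white ceramic lidded pot with a blue belly band and a 12 mm blue knob on top, 33 mm tall with knob, 40 mm across the belly (6 to 18 mm up), foot 37 mm across, 80 g. Origin: centre of its underside; z up its axis. May be absent.
- pot_b: Low white ceramic lidded pot with a blue belly band and a 12 mm blue knob on top, 33 mm tall with knob, 40 mm across the belly (6 to 18 mm up), foot 37 mm across, 80 g. Origin: centre of its underside; z up its axis. May be absent.
- sponge: Bystander: pale yellow sponge block 70 x 110 x 35 mm. Origin: centre of its underside.
- glaze: Bystander: closed glaze jar with white screw cap, 56 mm across, 70 mm tall. Origin: centre of its underside.

How it is judged:
By the outcome, as a careful person would: the job done as asked, in the order asked, and still so for the second after the job is handed in, with the robot touching nothing.
Of jar_a, jar_b, pot_a, pot_b only 2 to 4 are there at a start; the rules pass over those that are not, and their reading is None.
At some moment in a run one of jar_a, jar_b, pot_a, pot_b may be knocked a few centimetres aside while the robot is not near it.
It also fails if it takes over 210 s, if anything falls off the work surface, if the arm or the gripper's body presses on something with over 40 N, if the wrist force passes 120 N, or if a joint passes its speed limit or range.

## Working session

There is one attempt and no reset: what is moved stays moved. The work goes in short steps, each a Python script; the robot and the scene stay as the last script left them, time stands still between calls to the robot, and variables do not carry over. Pictures are saved under pics/ and viewed, at most 14 in all, crops included, and the job is handed in when it is done.

```bash
ls; mkdir -p pics
python3 - <<'E'
from station import ctrl,get_state,vision
import cv2
print(ctrl.pinch_z, get_state())
for n in("scene","top"):
    p,d=vision.grab_frame(n); cv2.imwrite(f"pics/{n}0.png",p)
    i=vision.camera_info(n); print(n,i["mtx"].tolist(),(-i["R"].T@i["t"]).tolist(),i["R"].tolist())
E
```

```text
pics
-0.0187 {'time': 0.0, 'qpos': array([-1.00350779,  0.50832743, -0.23752489,  1.50114662,  0.12569791,
        1.14891581, -0.15479516]), 'qd': array([-0.00080824,  0.00033924, -0.0015176 , -0.00044189,  0.0012903 ,
       -0.00117473, -0.0004243 ]), 'tau': array([ 4.63363231e-04, -6.20588708e+01, -2.18647309e+00, -2.49659783e+01,
        1.27285425e-02,  1.18018567e-02,  3.95150408e-06]), 'tcp_pos': array([0.27830917, 0.55903875, 0.23043139]), 'eef_rot': array([-1.88930094e-04,  2.28836884e-01,  9.73464362e-01, -8.83915331e-04]), 'contact_force': array([0.0159205 , 0.65531772, 0.10338347]), 'wrist_torque': array([-0.01301348, -0.02796515, -0.00550797]), 'gripper_force': 0.0, 'width': 0.08556579536760661}
scene [[349.28165051773993, 0.0, 257.71293257270463], [0.0, 349.28165051773993, 196.35584325082004], [0.0, 0.0, 1.0]] [0.7775601842949446, -0.4692754601377166, 0.6586058538751086] [[0.8821522311876452, 0.47070593731821175, -0.015600050770536927], [0.385125586753227, -0.7400394266826533, -0.5513800226551487], [-0.2710825030108771, 0.48039313851115056, -0.8341083317128324]]
top [[436.25371551210503, 0.0, 262.84963556722624], [0.0, 436.25371551210503, 191.9580953019135], [0.0, 0.0, 1.0]] [0.5399342655922366, -0.12372416649686416, 1.017653586647662] [[0.01116450062094308, -0.9998935739942637, 0.009391198585010219], [-0.9987043467637324, -0.01161655629574803, -0.04954476132806], [0.04964858186405402, -0.00882588832955952, -0.9987277516991716]]
```

View pics/scene0.png

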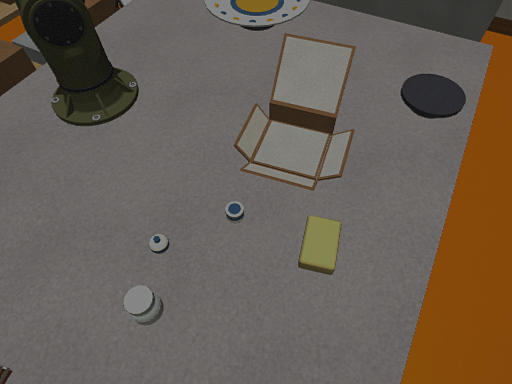

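View pics/top0.png

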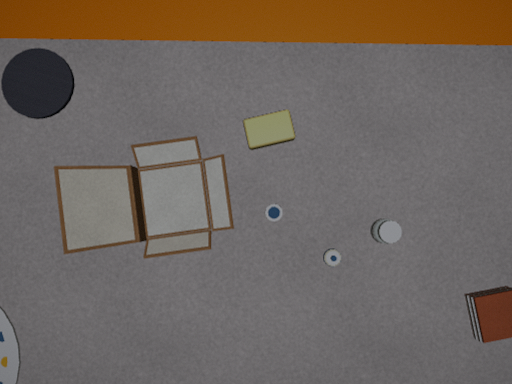

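The pictures show one jar (top 274,213), one pot (top 332,258), the glaze jar (388,232), the sponge (270,128), and the case at about (175,200) with its lid leaning out to the left. Next I'll fit the case and query the networks.

```bash
cat > h.py <<'E'
import numpy as np,cv2
from station import ctrl,get_state,vision,ticket,models
INF={n:vision.camera_info(n) for n in("scene","top")}
def cloud(n,d):
    i=INF[n];v,u=np.mgrid[:384,:512];K=i["mtx"]
    c=np.stack([(u-K[0,2])/K[0,0]*d,(v-K[1,2])/K[1,1]*d,d],-1)
    return (c-i["t"])@i["R"]
def proj(n,X):
    i=INF[n];c=np.atleast_2d(X)@i["R"].T+i["t"];q=c@i["mtx"].T;return q[:,:2]/q[:,2:]
def pix2w(n,uv,z):
    i=INF[n];r=i["R"].T@np.linalg.solve(i["mtx"],[uv[0],uv[1],1]);o=-i["R"].T@i["t"]
    return o+r*(z-o[2])/r[2]
E
python3 - <<'E'
from h import *
for n in("top","scene"):
    p,d=vision.grab_frame(n); W=cloud(n,d); np.savez(f"{n}0.npz",p=p,d=d)
    for t in("jar_a","pot_a","glaze","sponge"):
        for r in models.masks_of(n,t):
            m=r["mask"]&(d>0); P=W[m]
            print(n,t,round(r["p"],2),np.round(r["point"]),m.sum(),np.median(P,0).round(3),P[:,2].max().round(3), pix2w(n,r["point"],.028).round(3)) if m.sum() else print(n,t,r["p"],r["point"])
    if n=="top":
        print("table z",np.median(W[300:340,150:300,2]))
        c=cv2.resize(p[130:262,50:240],None,fx=4,fy=4,interpolation=cv2.INTER_CUBIC); cv2.imwrite("pics/c0.png",c)
E
```

```text
top jar_a 0.63 [274. 214.] 241 [ 0.544 -0.156  0.027] 0.033 [ 0.538 -0.158  0.028]
top pot_a 0.7 [332. 256.] 263 [ 0.444 -0.29   0.022] 0.035 [ 0.447 -0.289  0.028]
top glaze 0.79 [384. 232.] 633 [ 0.505 -0.4    0.068] 0.074 [ 0.501 -0.409  0.028]
top sponge 0.95 [269. 128.] 1541 [ 0.733 -0.143  0.033] 0.04 [ 0.737 -0.145  0.028]
table z -0.0009660354419710512
scene jar_a 0.9 [231. 212.] 288 [ 0.545 -0.162  0.027] 0.031 [ 0.54  -0.166  0.028]
scene jar_a 0.7 [301. 120.] 12302 [0.564 0.144 0.037] 0.182 [0.562 0.147 0.028]
scene pot_a 0.58 [158. 242.] 315 [ 0.446 -0.296  0.022] 0.035 [ 0.447 -0.295  0.028]
scene pot_a 0.43 [311.  74.] 4992 [0.553 0.207 0.123] 0.182 [0.512 0.324 0.028]
scene glaze 0.66 [143. 304.] 1136 [ 0.514 -0.412  0.068] 0.073 [ 0.499 -0.407  0.028]
scene glaze 0.28 [281. 178.] 780 [ 0.588 -0.034  0.027] 0.04 [ 0.595 -0.038  0.028]
scene sponge 0.73 [320. 252.] 1894 [ 0.735 -0.154  0.034] 0.038 [ 0.741 -0.165  0.028]
```

View pics/c0.png

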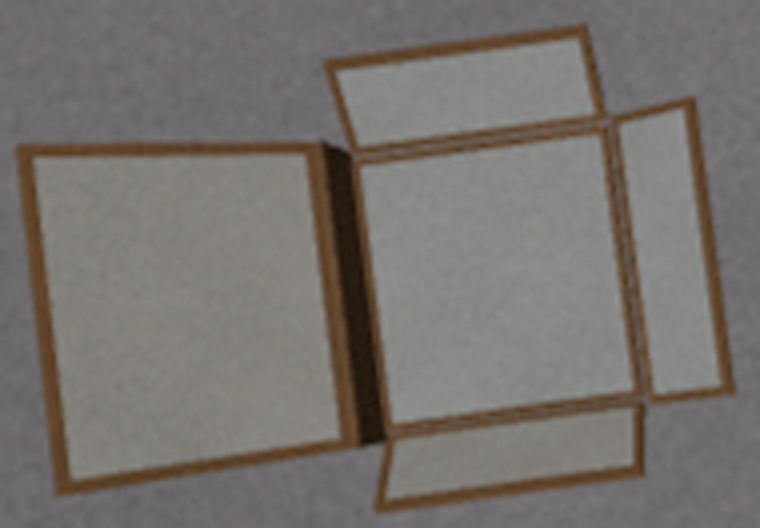

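```bash
cat > fit.py <<'E'
from h import *
from scipy.optimize import least_squares
def pts(q):
    x,y,w,an,af,as_,al=q
    L=[[80,75,6],[80,-75,6],[-80,-75,6],[-80,75,6]]
    e=lambda a:(61*np.cos(a)-5*np.sin(a),61*np.sin(a)+5*np.cos(a))
    o,z=e(an);L+=[[-85-o,75,z],[-85-o,-75,z]]
    o,z=e(af);L+=[[85+o,75,z],[85+o,-75,z]]
    o,z=e(as_);L+=[[85,-80-o,z],[-85,-80-o,z]]
    o,z=-160*np.cos(al),160*np.sin(al);L+=[[85,80+o,61+z],[-85,80+o,61+z]]
    L=np.array(L)/1000;c,s=np.cos(w),np.sin(w)
    return L@np.array([[c,s,0],[-s,c,0],[0,0,1]])+[x,y,0]
if __name__=="__main__":
    uv=np.array([[356,157],[605,122],[637,400],[388,432],[380,508],[640,470],[326,62],[586,28],[692,98],[733,392],[18,145],[60,490]])/4+[50,130]-.4
    r=least_squares(lambda q:(proj("top",pts(q))-uv).ravel(),[.58,.06,.1,.8,.8,.8,2.],loss="soft_l1")
    print(r.x.round(4));print((r.fun.reshape(-1,2)).round(1).tolist())
    np.save("q.npy",r.x)
    P=pts(r.x);print(P.round(3).tolist())
    D=np.load("top0.npz");W=cloud("top",D["d"])
    for k,(u,v) in enumerate(uv):
        if k<4: print(W[int(v),int(u)].round(3),end=" ")
    for k,X in enumerate([P[:4].mean(0),P[[3,2,4,5]].mean(0),P[[0,1,6,7]].mean(0),P[[1,2,8,9]].mean(0)]):
        a,b=np.round(proj("top",X)[0]).astype(int);print(X.round(3),W[b,a].round(3))
    S=np.load("scene0.npz");im=cv2.resize(S["p"],None,fx=3,fy=3)
    for u in proj("scene",P): cv2.circle(im,tuple(int(t) for t in (u+.5)*3),4,(0,0,255),1)
    cv2.imwrite("pics/s1.png",im[80:600,640:1110])
E
python3 fit.py
```

```text
[0.5719 0.073  0.1477 0.8908 0.645  0.5904 2.2969]
[[-1.1, 0.2], [0.8, 0.3], [1.8, -0.9], [-0.6, 0.0], [-1.6, -0.0], [1.1, 0.1], [-0.6, 0.1], [0.6, -0.3], [0.2, -0.8], [-0.1, 0.6], [0.1, -0.8], [-0.3, 1.2]]
[[0.64, 0.159, 0.006], [0.662, 0.011, 0.006], [0.504, -0.013, 0.006], [0.482, 0.135, 0.006], [0.443, 0.13, 0.051], [0.465, -0.019, 0.051], [0.69, 0.166, 0.041], [0.712, 0.018, 0.041], [0.675, -0.041, 0.038], [0.507, -0.066, 0.038], [0.629, 0.27, 0.181], [0.46, 0.245, 0.181]]
[0.643 0.158 0.005] [ 0.664  0.015 -0.001] [ 0.503 -0.006 -0.   ] [0.483 0.136 0.005] [0.572 0.073 0.006] [0.572 0.073 0.006]
[0.473 0.058 0.028] [0.474 0.058 0.024]
[0.676 0.089 0.023] [0.676 0.088 0.022]
[ 0.587 -0.027  0.022] [ 0.586 -0.028  0.024]
```

View pics/s1.png

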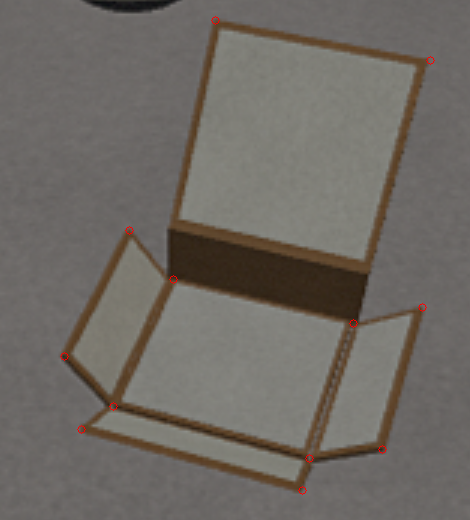

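```bash
cat > arm.py <<'E'
from h import *
from scipy.spatial.transform import Rotation as Ro
q0=np.load("q.npy"); CX,CY,YAW=q0[:3]
def c2w(p):
    c,s=np.cos(YAW),np.sin(YAW);return np.array([CX+c*p[0]-s*p[1],CY+s*p[0]+c*p[1],p[2]])
def down(yaw):
    """tool down, closing axis y at world angle yaw (mod pi); pick branch nearest the present joints"""
    y=np.array([np.cos(yaw),np.sin(yaw),0]);z=np.array([0,0,-1.]);
    return [Ro.from_matrix(np.stack([np.cross(s*y,z),s*y,z],1)).as_quat(scalar_first=True) for s in(1,-1)]
def go(p,yaw):
    q=np.array(get_state()["qpos"]);c=[]
    for o in down(yaw):
        j=ctrl.ik(p,o)
        if j is not None: c.append((np.abs(np.array(j)-q).max(),o))
    if not c: raise ctrl.Unreachable(str(p))
    o=min(c,key=lambda t:t[0])[1]; ctrl.movep(p,o); return o
def up(z=.3,v=.3):
    p=np.array(get_state()["tcp_pos"]);p[2]=z;ctrl.movel(p,max_speed=v)
def F(): return np.array(get_state()["contact_force"])
def wall(name,a0,H=.011):
    a=np.array({"near":[-1,0],"far":[1,0],"side":[0,-1]}[name],float); hx=.080 if name=="side" else .085
    yaw=YAW+np.arctan2(a[1],a[0])+np.pi/2
    def tip(th,extra=0): 
        r=hx+.061*np.cos(th)+H+extra
        return c2w([a[0]*r,a[1]*r,max(.061*np.sin(th)-.014,.012)])
    s=tip(a0,.02); go(s+[0,0,.15],yaw); ctrl.movel(s,max_speed=.2)
    f0=F(); u=np.append(c2w([*a,0])[:2]-[CX,CY],0)
    for th in np.linspace(a0,np.pi/2,8): ctrl.movel(tip(th),max_speed=.08)
    for k in range(1,11):
        ctrl.movel(tip(np.pi/2,-.001*k),max_speed=.02); f=(F()-f0)@u
        if f>10: break
    print(name,"push mm",k,"f",f.round(1))
    ctrl.movel(tip(np.pi/2,.03),max_speed=.1); up(.25)
E
python3 - <<'E'
from arm import *
ctrl.close_gripper(30); up(.33)
wall("near",q0[3]); print(get_state()["time"])
wall("side",q0[5]); print(get_state()["time"])
wall("far",q0[4]); print(get_state()["time"])
p,d=vision.grab_frame("scene"); cv2.imwrite("pics/s2.png",cv2.resize(p[60:260,130:430],None,fx=2.5,fy=2.5))
E
```

```text
near push mm 3 f 10.5
8.925
side push mm 6 f 10.4
15.7833
far push mm 5 f 13.4
22.45
```

View pics/s2.png

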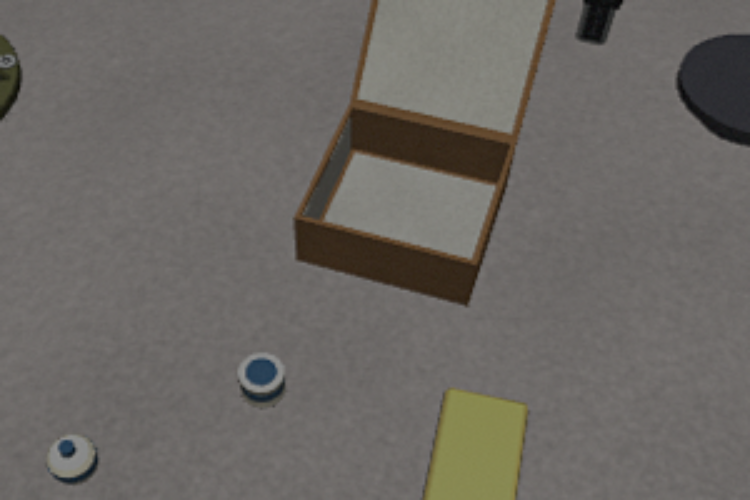

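All three walls are upright and the lid is still open. The jar is at crop (262,375) and the pot at (72,457), both free. Next I'll pick them up.

```bash
cat >> arm.py <<'E'
def locate(cls):
    """centre xy of every jar/pot standing outside the case, both cameras"""
    out=[]
    for n in("top","scene"):
        p,d=vision.grab_frame(n);W=cloud(n,d)
        for r in models.masks_of(n,cls):
            P=W[r["mask"]&(d>0)]
            if r["p"]<.3 or not 80<len(P)<700: continue
            P=P[(P[:,2]>.012)&(P[:,2]<.045)]
            if len(P)<40: continue
            m=np.median(P[:,:2],0);P=P[np.hypot(*(P[:,:2]-m).T)<.028]
            T=P[P[:,2]>.021]
            c,R=cv2.minEnclosingCircle(P[:,:2].astype(np.float32))
            out.append((n,round(r["p"],2),np.round(c,4),round(R,4),T[:,:2].mean(0).round(4),((T.max(0)+T.min(0))/2)[:2].round(4),(P[:,2].max()).round(3)))
    for o in out: print(*o)
    return out
def pick(x,y,z=.005,f=40):
    ctrl.ungrasp(); go([x,y,.14],YAW+np.pi/2); ctrl.movel([x,y,z],max_speed=.15)
    ctrl.close_gripper(f); s=get_state(); print("w",s["width"],"gf",s["gripper_force"]); up(.17,.15); print("w lifted",get_state()["width"])
def place(cx,cy,z=.005):
    p=c2w([cx,cy,.17]); go(p,YAW+np.pi/2); p[2]=.006+z+.001; ctrl.movel(p,max_speed=.12); ctrl.ungrasp(); ctrl.pause(.2); up(.2,.15)
E
python3 - <<'E'
from arm import *
locate("jar_a");locate("pot_a");print(get_state()["time"])
E
```

```text
top 0.54 [ 0.5445 -0.1562] 0.0199 [ 0.5443 -0.1562] [ 0.544 -0.156] 0.031
scene 0.89 [ 0.5426 -0.1574] 0.0197 [ 0.5431 -0.1584] [ 0.5425 -0.1582] 0.031
top 0.5 [ 0.444  -0.2911] 0.0198 [ 0.4439 -0.2914] [ 0.4433 -0.2923] 0.036
scene 0.87 [ 0.4406 -0.2927] 0.0208 [ 0.4431 -0.293 ] [ 0.4413 -0.2921] 0.035
22.9
```

Run:
```python
from arm import *
pick(.5435,-.157); place(-38,0) if 0 else place(.038,-.004)
print(get_state()["time"])
go([.50,-.22,.25],YAW+np.pi/2)
r=locate("pot_a")
p,d=vision.grab_frame("top"); cv2.imwrite("pics/t3.png",p)
print(get_state()["time"])
```

```text
w 0.037989916489647224 gf 39.36831958126277
w lifted 0.03768553314275626
32.2417
scene 0.81 [ 0.4414 -0.293 ] 0.0205 [ 0.4431 -0.2934] [ 0.4414 -0.2929] 0.036
33.7
```

View pics/t3.png

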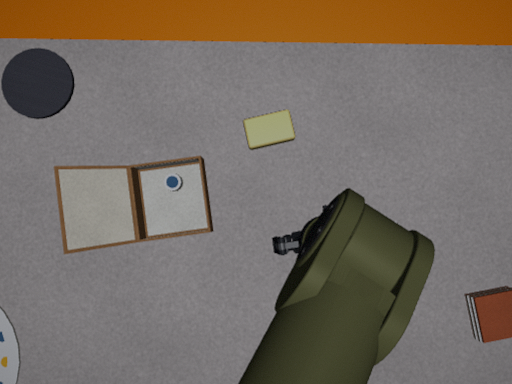

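The jar stands in the case at (173,182), and the pot has not moved.

Run:
```python
from arm import *
pick(.4425,-.2922,.004); place(-.038,-.004,.004)
go(c2w([0,.25,.32]),YAW); print(get_state()["time"])
for n in("top","scene"):
    p,d=vision.grab_frame(n); cv2.imwrite(f"pics/{n}4.png",p)
im=np.hstack([cv2.imread(f"pics/{n}4.png")[100:300,:400] for n in("top","scene")]);cv2.imwrite("pics/4.png",im)
```

```text
w 0.03809117721674671 gf 39.49240818154067
w lifted 0.03782361679507846
43.45
```

View pics/4.png

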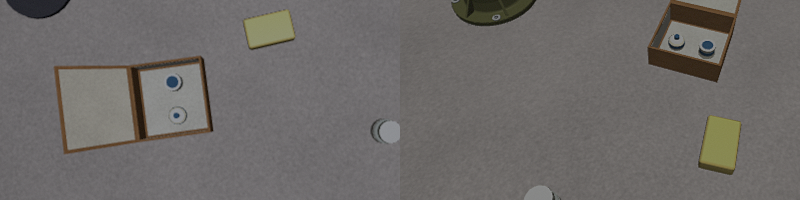

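Both stand upright in the case: the jar at (173,82) and the pot at (177,115) in the left half. Next I'll raise the lid past upright, look behind it, then shut it.

```bash
cat >> arm.py <<'E'
H=.011
def ltip(a,ex=0):
    if a>np.pi/2:
        y=.08-.16*np.cos(a)+.005*np.sin(a)+H; z=.061+.16*np.sin(a)-.016; return c2w([0,y+ex,z])
    o=.005+H*np.sin(a)+ex; r=.144
    return c2w([0,.08-r*np.cos(a)+o*np.sin(a),.061+r*np.sin(a)+o*np.cos(a)])
E
python3 - <<'E'
from arm import *
ctrl.close_gripper(30)
a0=q0[6]; s=ltip(a0,.03); go(s+[0,0,.08],YAW); ctrl.movel(s,max_speed=.15)
for a in np.linspace(a0,1.35,10): ctrl.movel(ltip(a,0),max_speed=.12); 
print(F().round(1))
ctrl.movel(ltip(1.35,.02)); up(.33); go([.45,-.3,.33],YAW)
print(get_state()["time"])
for n in("top","scene"):
    p,d=vision.grab_frame(n); cv2.imwrite(f"pics/{n}5.png",p)
im=np.hstack([cv2.imread(f"pics/{n}5.png")[:300,:400] for n in("top","scene")]);cv2.imwrite("pics/5.png",im)
E
```

```text
[-0.2  0.1  0.4]
50.95
```

View pics/5.png

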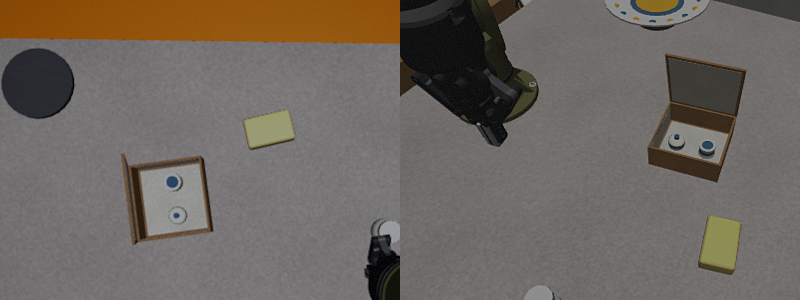

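Nothing was hidden behind the lid, which is now close to upright. Now I'll shut it.

Run:
```python
from arm import *
go(c2w([0,.16,.36]),YAW); s=ltip(2.0,.02); ctrl.movel(s,max_speed=.2); f0=F()
for a in np.linspace(1.95,1.3,6): ctrl.movel(ltip(a,-.004 if a<1.571 else 0),max_speed=.12)
for a in np.linspace(1.2,0.0,12): ctrl.movel(ltip(a,-.004 if a>.05 else 0),max_speed=.12)
p=ltip(0)
for k in range(1,9):
    ctrl.movel(p-[0,0,.001*k],max_speed=.02); f=(F()-f0)[2]
    if f>8: break
print(k,f,get_state()["tcp_pos"])
up(.3); go([.45,-.3,.33],YAW)
print(get_state()["time"])
for n in("top","scene"):
    p,d=vision.grab_frame(n); cv2.imwrite(f"pics/{n}6.png",p)
    if n=="top":
        W=cloud(n,d)
        for q in([0,-.07,.066],[0,0,.066],[0,.06,.066],[.07,-.07,.066],[-.07,-.07,.066]):
            u,v=np.round(proj(n,c2w(q))[0]).astype(int);print(q,np.median(W[v-1:v+2,u-1:u+2,2]).round(4))
im=np.hstack([cv2.imread(f"pics/{n}6.png")[:300,:400] for n in("top","scene")]);cv2.imwrite("pics/6.png",im)
```

```text
2 13.110617772692205 [0.58155369 0.00982101 0.06583368]
62.1417
[0, -0.07, 0.066] 0.0655
[0, 0, 0.066] 0.0654
[0, 0.06, 0.066] 0.0658
[0.07, -0.07, 0.066] 0.0637
[-0.07, -0.07, 0.066] 0.0647
```

View pics/6.png

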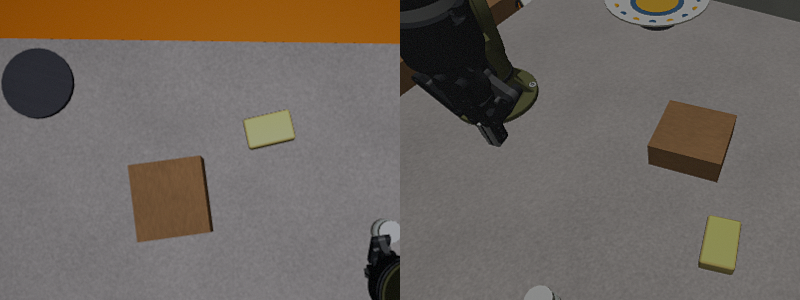

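The lid lies flat at a height of 66 mm, the walls are upright, and no jars or pots are left on the bench.

```bash
python3 -c "
from station import ticket;print(ticket.close_job())"
```

```text
the job is handed in; nothing more can be done
None
```

I folded the three walls upright, stood the only two pieces I found on the bench (one jar, one pot) upright in the case, shut the lid, and handed in the job at about 62 s; the sponge and glaze jar were not touched.

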